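Feed a bearing block into the bush press with the push stick

TASK

Pick up the wooden push stick by its upright grip and use it to push the small bearing block that lies in the press's guide channel along the channel, under the clear guard, until it is fully home against the stop. Keep your fingers off the block, and when it is home let go of the stick.

Things in the scene. Friction and masses are not known exactly. Their poses are not given: they have to be found in the camera images.
- stick: Pale wooden push stick, 90 g, lying flat: bar 220 mm long, 22 wide, 14 high, with an upright plate grip on it, 44 along the bar, 20 thick across it, from 14 to 76 above the underside. Origin: on the underside, below the grip's middle. x along the bar to the long pushing end, whose flat face is 150 ahead; short end 70 behind; z up. The plain batten without a grip is not the stick.
- part: Aluminium bearing block, 55 mm long, 44 wide, 22 high, about 140 g, a round brass-rimmed bore mark on top. It lies flat on the channel floor in the channel's open part, long side along the channel, and slides freely. Origin: centre of its underside; x along its length, z up. Two like it lying loose on the bench are not wanted.
- press: Blue bench press with steel guide channel, fixed. Origin: at bench height, on the channel's centre line, at the flat stop that closes its inner end. x is the feed direction, along the channel to the stop and the blue machine behind it; z up. A clear slotted guard, top 36 mm above the bench, covers it from x = -80 to 0, 24 mm free under it. Block home: front on the stop, origin at x = -27.5 mm.
- mouth (a point): Middle of the channel's open mouth, on its floor, 8 mm above the bench and 185 mm before the stop (x = -185 in the press's frame); axes as the press's. From here to the stop the channel is straight, 54 wide inside, with walls 6 thick whose tops are 32 above the bench; two flared lips reach 18 further out. The channel is open above up to the guard.
There are look-alikes about, which are no part of the job. Leave any orange or pink look-alike of the stick alone.

How it is judged:
By the outcome, as a careful person would: the job done as asked, in the order asked, and still so for the second after the job is handed in, with the robot touching nothing.
It also fails if it takes over 38 s, if anything falls off the work surface, if the arm or the gripper's body presses on something with over 40 N, if the wrist force passes 120 N, or if a joint passes its speed limit or range.

ROBOT

A 6-joint arm with a two-finger parallel gripper is mounted at the origin on the work surface. World frame = base frame: x ahead of the robot, y to its left, z up, the work surface at z = 0. Lengths are in m, angles in rad, forces in N, time in s.
With the tool pointing down it reaches from about 0.35 to 0.875 m from the base axis. Payload 4.2 kg.
Tool frame: the origin (TCP) lies at the very end of the fingers, on their centre line; the grasp point (between the pads) lies 19 mm behind it (grasp_offset is the distance from the TCP to the grasp point, in m); z points along the fingers, y is the direction in which the jaws open and shut (so a half turn about z gives the same grasp; the last joint's range is limited). The gripper opens to 87 mm and grips with 3 to 60 N. Pads are 19 mm wide; open, the fingers measure 117 mm over their backs; the gripper's body (75 mm by 190 mm) begins 51 mm behind the grasp point.
Start: joints at [-0.998, 0.385, 0.008, 0, -1.194, -0.259], TCP at [0.193, -0.594, 0.223] pointing down, gripper open.
Joint ranges: [-3.14, 3.14], [-1.21, 2.06], [-1.07, 1.41], [-3.16, 2.05], [-2.99, -0.16], [-3.1, 3.1]. Speed limits (rad/s): [2.79, 2.79, 3.14, 3.14, 3.14, 3.14].

INTERFACE

Orientations are given as a unit quaternion [w, x, y, z].
In Python, from plant import * gives the robot as it stands.
- The arm moves only by the shell command python3 -m creep 'ROWS'. ROWS is JSON, a list of rows, each a list of 3 entries, a list of its own where there are three numbers: the gripper's target within -1 to 1 (shut at 1, half-way at 0, fully open at -1), then the shift along the tool's x, y, z in m, then the turn about the tool's z in rad. A call has 1 to 20 rows; each row shifts and turns the commanded pose from where the row before left it, along the tool's axes as they then stand; what a row does not reach is not made up. A row lasts 1/10 s, in which the tool goes at most 50 mm and 8.59 degrees, less where a joint would pass 70% of its speed; a pose out of reach is approached as far as the arm can. A call is refused whole if a number of a shift passes 0.05 or a number of a turn 0.15, either way. A call with a gripper value outside its range is refused whole. The fingers move at their own pace and stop on an object; the grip force is fixed at half the most. Time passes only in rows, so rows that do not move let the fingers close. It gives the time, the measured TCP pose, the force and the opening at its end, in the units of the state.
- state(): the state, without advancing time (a new reading comes with each control period).
- grab_frame(name): name is "scene" or "top" or "wrist"; returns the picture (480x640x3 uint8, blue, green, red); there is no depth.
- camera_model(name): a dict with "intrinsics" (3x3 intrinsics, pixels), "dist" ([k1, k2, p1, p2, k3] as OpenCV has them; the pictures are not rectified), "xyz" and "rotation" of the camera in the world. Camera axes: x right, y down, z forward; pixel columns grow to the right and rows downward; lengths in m; the calibration is good to about 2 mm. A picture is of the moment at which its call begins: read the wrist's pose just before it. camera_model takes no time and is no camera call; for the wrist camera it gives the pose at the moment of the call.
- job_done(): hands the job in, once; it reports no verdict.
Trained networks look in the newest picture that a camera, given by its name, has taken for a name from the list of things; names that differ only in an ending like _2 or _b are one class to them, and where a whole thing is asked for, a point or a joint stands for the part that bears it (a point fixed in the world has none). Each returns a list of dicts, best first, with "confidence" (0 to 1); they miss things now and then, are a little off and sometimes report something else, mostly with a low value. They report only what shows in the picture. A call takes as long as a camera call. They do not tell look-alikes from the thing itself.
- cut_out(name, camera): "mask" (480x640 bool, what is visible of it) and "location" ([column, row] in pixels, amid what is visible of it).
The state is a dict: "clock": time; "joint_pos": joint angles; "joint_vel": joint speeds; "joint_efforts": joint torques, N m; "eef_pos": TCP position; "ee_rot": TCP orientation; "wrist_force": force on the tool from outside, world axes, zero at the start; "moment": the same for the moment, N m; "width": finger opening in m.
Only numpy, scipy, OpenCV 4.12 (cv2) and the standard library are available. Lean on these libraries where they do the work, as an engineer would, in place of code of your own. Each camera call takes 0.05 s, during which the arm holds its last target.

## Working session

There is one attempt and no reset: what is moved stays moved. The work goes in short steps, Python scripts to look and compute and a shell command to move; the robot and the scene stay as the last step left them, time stands still between calls to the robot, and variables do not carry over. Pictures are saved under pics/ and viewed, and the job is handed in when it is done.

```bash
mkdir -p pics; ls; python3 - <<'E'
from plant import *
import cv2
print(state())
for n in ("scene","top"):
    cv2.imwrite(f"pics/{n}0.png",grab_frame(n)); 
    c=camera_model(n); print(n,c)
E
```

```text
pics
{'clock': 0.0, 'joint_pos': array([-9.98406564e-01,  3.85536078e-01,  6.63507688e-03, -5.13036871e-04,
       -1.19397384e+00, -2.58566017e-01]), 'joint_vel': array([-6.67645709e-04,  5.23525762e-04,  1.59938442e-03, -5.23841056e-05,
       -1.19644411e-03, -2.18343576e-04]), 'joint_efforts': array([-8.41019278e-05, -3.90664887e+01,  1.87405944e+01,  4.21991095e+00,
        1.09867533e-02, -1.95784723e-04]), 'eef_pos': array([ 0.1927556 , -0.59390816,  0.22147349]), 'ee_rot': array([-2.01333095e-04, -1.56175203e-01,  9.87728793e-01,  1.04707235e-03]), 'wrist_force': array([-0.24298614,  0.3425861 , -0.74757067]), 'moment': array([0.04257506, 0.06195162, 0.02889097]), 'width': 0.08684671016867089}
scene {'intrinsics': array([[542.08086699,   0.        , 317.917029  ],
       [  0.        , 542.08086699, 243.50511735],
       [  0.        ,   0.        ,   1.        ]]), 'dist': array([-0.04818779,  0.        ,  0.        ,  0.        ,  0.        ]), 'xyz': array([1.18450531, 0.24945587, 0.89960591]), 'rotation': array([-0.23816909,  0.61386711,  0.70227597, -0.27064944])}
top {'intrinsics': array([[577.71585669,   0.        , 322.78813278],
       [  0.        , 577.71585669, 235.35742617],
       [  0.        ,   0.        ,   1.        ]]), 'dist': array([-0.10844547,  0.        ,  0.        ,  0.        ,  0.        ]), 'xyz': array([0.34206588, 0.1411687 , 1.46687363]), 'rotation': array([ 0.01927975, -0.69797093,  0.7155405 , -0.02160236])}
```

View pics/scene0.png

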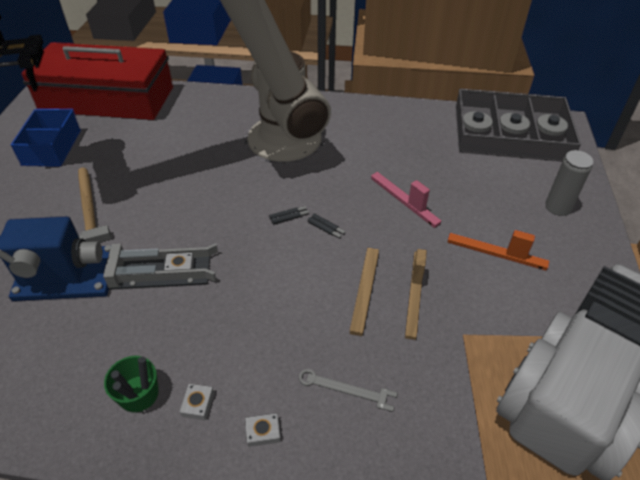

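View pics/top0.png

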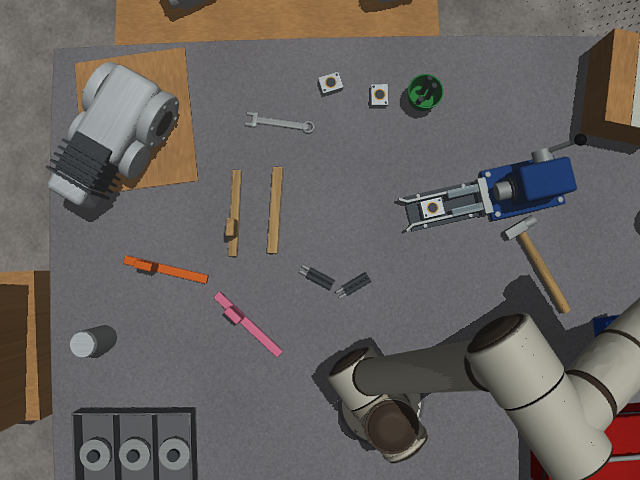

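```bash
python3 - <<'E'
from plant import *
import cv2,numpy as np
im=grab_frame("top")
for n in ("stick","part","press"):
    for d in cut_out(n,"top"):
        ys,xs=np.where(d["mask"]); r=cv2.minAreaRect(np.c_[xs,ys].astype(np.float32))
        print(n,round(d["confidence"],2),d["location"],len(xs),r)
        np.save(f"m_{n}_{int(d['location'][0])}.npy",d["mask"])
E
```

```text
stick 0.84 [245.6, 317.8] 856 ((246.79074096679688, 324.7684020996094), (87.10247039794922, 12.830799102783203), 42.709388732910156)
stick 0.83 [167.4, 271.4] 733 ((165.5518341064453, 269.274169921875), (83.64498138427734, 9.810508728027344), 12.92599868774414)
stick 0.64 [234.0, 215.4] 852 ((233.36293029785156, 212.91876220703125), (13.251951217651367, 86.42266845703125), 4.085616588592529)
stick 0.53 [506.5, 192.3] 7068 ((499.683837890625, 193.84983825683594), (59.703758239746094, 200.763671875), 70.40771484375)
press 0.84 [506.9, 192.2] 7267 ((499.01885986328125, 193.95188903808594), (59.71921920776367, 201.9827423095703), 70.52685546875)
```

The scene shows the wooden stick with its grip at scene (418,270), top (232,213). The plain batten is at top (275,210), and the orange (165,270) and pink (247,325) sticks are look-alikes. The wanted block is in the channel at top (432,208); the loose blocks are at (331,83) and (379,95).

```bash
cat > h.py <<'E'
import numpy as np, cv2
from scipy.spatial.transform import Rotation as R
def cam(c):
    q=c["rotation"]; return R.from_quat([q[1],q[2],q[3],q[0]]).as_matrix(), np.array(c["xyz"])
def unproj(c,uv,z):
    M,t=cam(c); p=cv2.undistortPoints(np.array(uv,float).reshape(-1,1,2),c["intrinsics"],c["dist"]).reshape(-1,2)
    d=np.c_[p,np.ones(len(p))]@M.T
    s=(z-t[2])/d[:,2]; return t+d*s[:,None]
def proj(c,X):
    M,t=cam(c); r,_=cv2.Rodrigues(M.T); return cv2.projectPoints(np.array(X,float).reshape(-1,1,3),r,-M.T@t,c["intrinsics"],c["dist"])[0].reshape(-1,2)
E
python3 - <<'E'
from plant import *
from h import *
c=camera_model("top")
print(proj(c,[[0,0,0],[.5,0,0],[.5,.3,0],[.193,-.594,.22]]))
m=np.load("m_stick_234.npy"); ys,xs=np.where(m)
print(unproj(c,[[235,170],[233,256],[231,228],[402,213],[432,208],[487,195]],[0.014]*6))
im=cv2.imread("pics/top0.png")
a=cv2.resize(im[150:270,190:300],None,fx=5,fy=5,interpolation=cv2.INTER_CUBIC)
b=cv2.resize(im[150:250,390:590],None,fx=4,fy=4,interpolation=cv2.INTER_CUBIC)
cv2.imwrite("pics/a.png",a);cv2.imwrite("pics/b.png",b)
E
```

```text
[[380.50073665 402.58244784]
 [375.01720619 205.49482295]
 [257.59521008 208.39015226]
 [651.58673123 325.97229594]]
[[ 0.59818649  0.35452305  0.014     ]
 [ 0.37962488  0.36282827  0.014     ]
 [ 0.45046999  0.36675167  0.014     ]
 [ 0.47780578 -0.06651137  0.014     ]
 [ 0.48875968 -0.14346361  0.014     ]
 [ 0.5189796  -0.28674389  0.014     ]]
```

View pics/a.png

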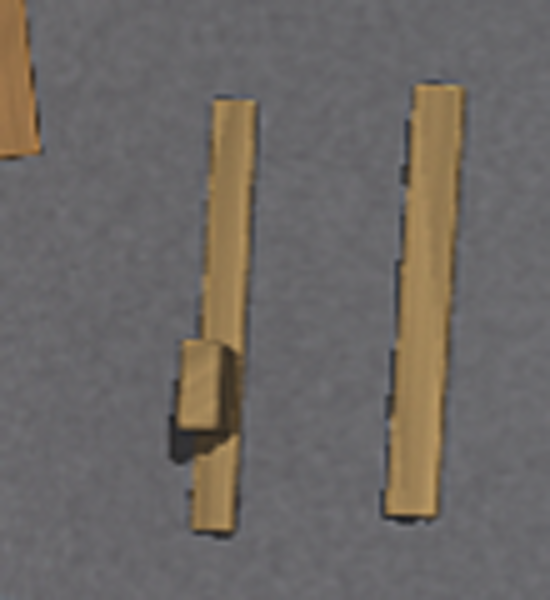

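View pics/b.png

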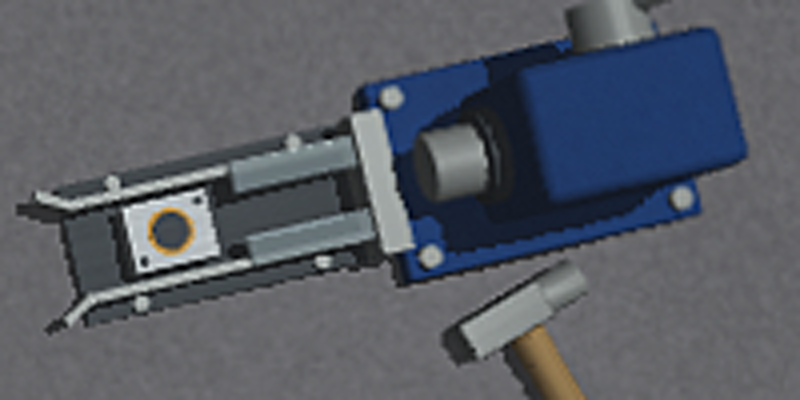

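```bash
python3 - <<'E'
from plant import *
from h import *
c=camera_model("top")
cr=lambda L,o,s:[[x/s+o[0],y/s+o[1]] for x,y in L]
A=lambda L:cr(L,(190,150),5); B=lambda L:cr(L,(390,150),4)
e=unproj(c,A([(234.5,100),(213.5,531)]),.014); d=e[0]-e[1]
print("stick ends",e.round(4),np.linalg.norm(d),np.degrees(np.arctan2(d[1],d[0])), "origin",e[1]+d/np.linalg.norm(d)*.07)
print("grip top",unproj(c,A([(201,384)]),.076))
# channel wall tops z .032
w1=unproj(c,B([(75,205),(228,170)]),.032); w2=unproj(c,B([(95,297),(250,262)]),.032)
for w in (w1,w2):
    d=w[1]-w[0]; print(w.round(4),np.degrees(np.arctan2(d[1],d[0])))
print("guard",unproj(c,B([(230,180),(247,250),(355,148),(372,222)]),.036).round(4))
print("part",unproj(c,B([(122,208),(208,190),(218,252),(137,271),(171,231)]),.030).round(4))
print("stop plate?",unproj(c,B([(352,115),(385,250),(410,247)]),.05).round(4))
E
```

```text
stick ends [[0.598  0.3497 0.014 ]
 [0.3791 0.3636 0.014 ]] 0.21935289071173567 -3.640654038834957 origin [0.44899774 0.35915146 0.014     ]
grip top [[0.44880329 0.35902576 0.076     ]]
[[ 0.5053 -0.0819  0.032 ]
 [ 0.5252 -0.1795  0.032 ]] -78.43378611074786
[[ 0.4472 -0.0925  0.032 ]
 [ 0.4669 -0.1911  0.032 ]] -78.72791369333294
guard [[ 0.5184 -0.1796  0.036 ]
 [ 0.4741 -0.1886  0.036 ]
 [ 0.537  -0.2601  0.036 ]
 [ 0.49   -0.2688  0.036 ]]
part [[ 0.5029 -0.1118  0.03  ]
 [ 0.5131 -0.1667  0.03  ]
 [ 0.4738 -0.1715  0.03  ]
 [ 0.4631 -0.1198  0.03  ]
 [ 0.4877 -0.1423  0.03  ]]
stop plate? [[ 0.5559 -0.2552  0.05  ]
 [ 0.4709 -0.2723  0.05  ]
 [ 0.4724 -0.2882  0.05  ]]
```

```bash
python3 -m creep '[[-1,[-0.032,0.032,-0.005],0],[-1,[-0.032,0.032,-0.005],0],[-1,[-0.032,0.032,-0.005],0],[-1,[-0.032,0.032,-0.005],0],[-1,[-0.032,0.032,-0.005],0],[-1,[-0.032,0.032,-0.005],0],[-1,[-0.032,0.032,-0.005],0],[-1,[-0.032,0.032,-0.005],0],[-1,[-0.032,0.032,-0.005],0],[-1,[-0.032,0.032,-0.005],0],[-1,[-0.032,0.032,-0.005],0],[-1,[0,0,0],0.126],[-1,[0,0,0],0.126],[-1,[0,0,0],0.126]]'
```

```text
clock: 1.7
eef_pos: [0.4192, -0.1503, 0.2776]
ee_rot: [0.0, 0.034, 0.999, 0.0]
wrist_force: [-0.2, 0.5, -0.7]
width: 0.087
```

```bash
python3 -m creep '[[-1,[0,0.0425,0.01],0],[-1,[0,0.0425,0.01],0],[-1,[0,0.0425,0.01],0],[-1,[0,0.0425,0.01],0],[-1,[0,0.0425,0.01],0],[-1,[0,0.0425,0.01],0],[-1,[0,0.0425,0.01],0],[-1,[0,0.0425,0.01],0],[-1,[0,0.0425,0.01],0],[-1,[0,0.0425,0.01],0],[-1,[0.002,0.0425,0.01],0],[-1,[0.002,0.0425,0.01],0],[-1,[0,0,0],0]]'
python3 - <<'E'
from plant import *
from h import *
s=state();print(s["eef_pos"],s["joint_pos"])
c=camera_model("wrist"); im=grab_frame("wrist"); 
print(proj(c,[[.449,.3591,.076],[.599,.3497,.014],[.379,.3635,.014]]))
cv2.imwrite("pics/w1.png",im)
E
```

```text
clock: 3.0
eef_pos: [0.4475, 0.3621, 0.1554]
ee_rot: [-0.0, 0.03, 1.0, -0.001]
wrist_force: [0.7, -0.4, -0.2]
width: 0.087
[0.44745391 0.36210744 0.15544543] [ 9.61637934e-01  3.58683414e-01 -2.11360479e-01 -7.51143459e-05
 -1.00206641e+00 -2.59264957e+00]
[[309.36114593 254.91744955]
 [310.66251371 394.26121227]
 [310.54742264 138.85415385]]
```

View pics/w1.png

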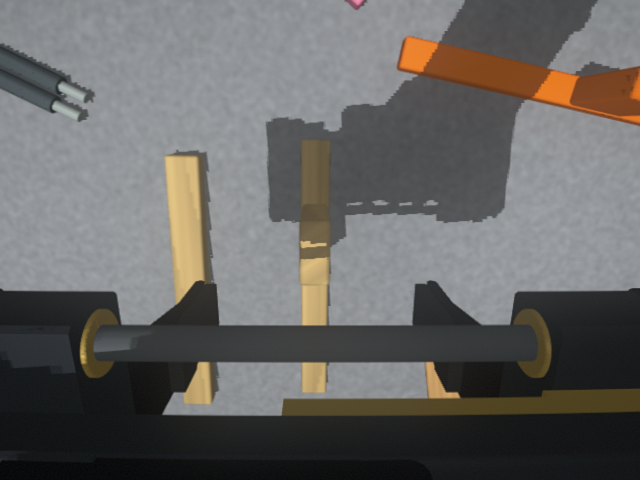

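```bash
python3 -m creep '[[-1,[0,0,0],-0.149],[-1,[0,0,0],-0.149],[-1,[0,0,0],-0.149],[-1,[0,0,0],-0.149],[-1,[0,0,0],-0.149],[-1,[0,0,0],-0.149],[-1,[0,0,0],-0.149],[-1,[0,0,0],-0.149],[-1,[0,0,0],-0.149],[-1,[0,0,0],-0.149],[-1,[0,0,0],-0.149],[-1,[0,0,0],-0.149],[-1,[0,0,0],-0.149],[-1,[0,0,0],-0.149],[-1,[0,0,0],-0.149],[-1,[0,0,0],-0.149],[-1,[0,0,0],-0.149],[-1,[0,0,0],-0.149],[-1,[0,0,0],-0.149],[-1,[0,0,0],-0.149]]' && python3 -m creep '[[-1,[0,0,0],-0.149],[-1,[0.0015,0.0015,0.03],-0.009],[-1,[0,0,0.03],0],[-1,[0,0,0.03],0],[-1,[0,0,0.02],0],[-1,[0,0,0.011],0],[-1,[0,0,0],0]]'
```

```text
clock: 5.05
eef_pos: [0.4479, 0.3569, 0.1582]
ee_rot: [-0.0, 0.994, -0.11, 0.0]
wrist_force: [-0.4, -0.3, -1.2]
width: 0.0868
clock: 5.75
eef_pos: [0.4488, 0.3552, 0.0356]
ee_rot: [0.001, 0.999, -0.034, -0.001]
wrist_force: [-0.8, -0.4, 0.7]
width: 0.0869
```

```bash
python3 -m creep '[[-1,[0,-0.004,0.002],0],[1,[0,0,0],0],[1,[0,0,0],0],[1,[0,0,0],0],[1,[0,0,0],0],[1,[0,0,0],0],[1,[0,0,0],0],[1,[0,0,0],0],[1,[0,0,0],0]]'
```

```text
clock: 6.65
eef_pos: [0.4495, 0.3606, 0.0345]
ee_rot: [0.0, 0.999, -0.034, -0.0]
wrist_force: [-0.1, -0.7, 0.3]
width: 0.0311
```

```bash
python3 -m creep '[[1,[0,0,0],0],[1,[0,0,0],0],[1,[0,0,0],0],[1,[0,0,0],0]]'; python3 -m creep '[[1,[0,0,-0.03],0],[1,[0,0,-0.04],0],[1,[0,0,-0.04],0],[1,[0,0,0],0]]'
```

```text
clock: 7.05
eef_pos: [0.4495, 0.3606, 0.0345]
ee_rot: [0.0, 0.999, -0.034, -0.0]
wrist_force: [0.3, -0.1, -1.3]
width: 0.0197
clock: 7.45
eef_pos: [0.4522, 0.3635, 0.1509]
ee_rot: [-0.005, 0.999, -0.033, 0.004]
wrist_force: [0.3, -0.1, -0.6]
width: 0.02
```

```bash
python3 -m creep '[[1,[0,0,0],0.13],[1,[0,0,0],0.13],[1,[0,0,0],0.13],[1,[0,0,0],0.13],[1,[0,0,0],0.13],[1,[0,0,0],0.13],[1,[0,0,0],0.13],[1,[0,0,0],0.13],[1,[0,0,0],0.13],[1,[0,0,0],0.13],[1,[0,0,0],0]]' && python3 -m creep '[[1,[0.03,0.008,0],0],[1,[0.04,0.008,0],0],[1,[0.04,0.008,0],0],[1,[0.04,0.008,0],0],[1,[0.04,0.008,0],0],[1,[0.04,0.008,0],0],[1,[0.04,0.008,0],0],[1,[0.034,0.008,0],0],[1,[0,0,0],0],[1,[0,0,0],0]]'
python3 - <<'E'
from plant import *
from h import *
s=state();print(s["eef_pos"],s["joint_pos"],s["ee_rot"])
cv2.imwrite("pics/top2.png",grab_frame("top")[120:280,260:520].repeat(3,0).repeat(3,1)); cv2.imwrite("pics/sc2.png",grab_frame("scene"))
E
```

```text
clock: 8.55
eef_pos: [0.449, 0.3602, 0.1437]
ee_rot: [0.001, 0.775, -0.632, -0.0]
wrist_force: [-0.4, 0.1, -0.6]
width: 0.0202
clock: 9.55
eef_pos: [0.448, 0.0493, 0.1444]
ee_rot: [-0.0, 0.775, -0.632, -0.0]
wrist_force: [0.8, -0.5, -1.1]
width: 0.02
[0.44798173 0.04927828 0.14443971] [ 4.71930216e-01  1.68134269e-01 -5.16106705e-01 -1.53480950e-04
 -8.86401752e-01 -2.68579374e-01] [-9.42589466e-05  7.75195853e-01 -6.31720966e-01 -2.34365018e-05]
```

View pics/top2.png

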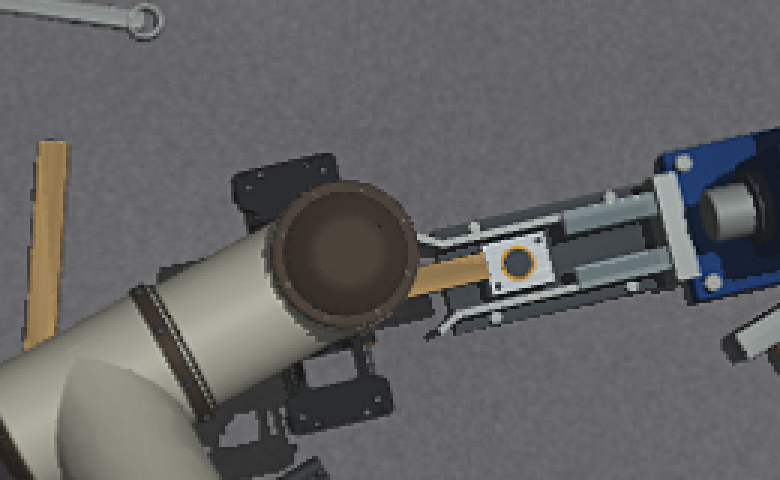

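View pics/sc2.png

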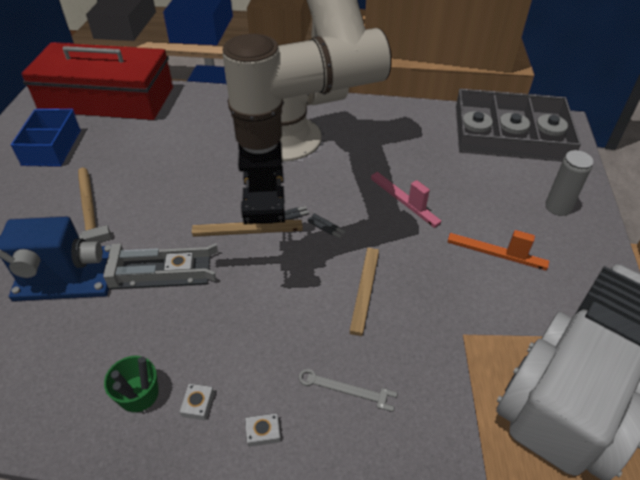

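```bash
python3 - <<'E'
from plant import *
from h import *
c=camera_model("top")
p=unproj(c,[[260+488/3,120+267/3],[260+413/3,120+280/3]],.124);print(p)
q=state()["ee_rot"];M=R.from_quat([*q[1:],q[0]]).as_matrix();print(M[:,0],np.degrees(np.arctan2(M[1,0],M[0,0])))
h=np.array([.1977,-.9803]); s=np.array([.5121,-.2625])
for a in (*p[:,:2],state()["eef_pos"][:2]):
    d=a-s; print(d@h, d@[h[1],-h[0]])
# side view: bar pitch
E
```

```text
[[ 0.47580148 -0.09977799  0.124     ]
 [ 0.46698583 -0.04058386  0.124     ]]
[ 2.03309481e-01 -9.79114516e-01 -1.36395417e-04] -78.26944432491727
-0.16669260229208846 0.003413294853419618
-0.226463461875327 0.00035260173499997036
-0.3194059959414567 0.000685898537392152
```

```bash
python3 -m creep '[[1,[0,0,0.03],0],[1,[0,0,0.03],0],[1,[0,0,0.02],0],[1,[0,0,0.015],0],[1,[0,0,0.002],0],[1,[0,0,0],0]]'
python3 - <<'E'
from plant import *
from h import *
cv2.imwrite("pics/top3.png",grab_frame("top")[120:280,260:520].repeat(3,0).repeat(3,1)); cv2.imwrite("pics/sc3.png",grab_frame("scene")[170:330,0:350].repeat(2,0).repeat(2,1))
E
```

```text
clock: 10.25
eef_pos: [0.4483, 0.0507, 0.0474]
ee_rot: [0.0, 0.776, -0.631, -0.0]
wrist_force: [0.9, 0.1, -0.9]
width: 0.0197
```

View pics/top3.png

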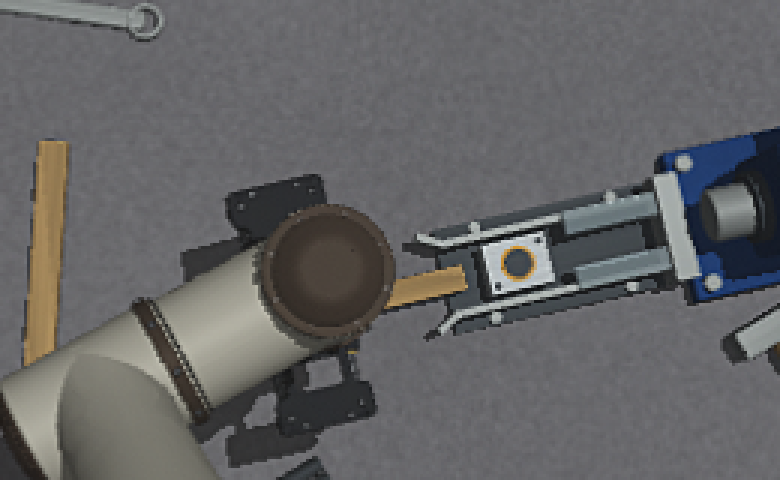

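View pics/sc3.png

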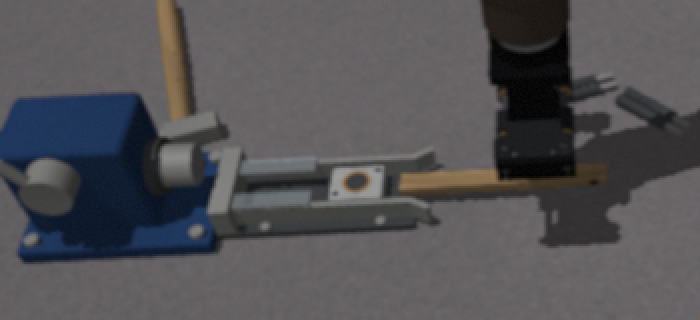

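```bash
python3 -m creep '[[1,[0,0,0.003],0],[1,[0.008,0,0],0],[1,[0.007,0,0],0],[1,[0.007,0,0],0],[1,[0.007,0,0],0],[1,[0.007,0,0],0],[1,[0.007,0,0],0],[1,[0.007,0,0],0],[1,[0.007,0,0],0],[1,[0.007,0,0],0],[1,[0.007,0,0],0],[1,[0.007,0,0],0]]'
python3 - <<'E'
from plant import *
from h import *
cv2.imwrite("pics/top4.png",grab_frame("top")[140:260,300:520].repeat(3,0).repeat(3,1)); cv2.imwrite("pics/sc4.png",grab_frame("scene")[190:320,0:250].repeat(3,0).repeat(3,1))
h=np.array([.1977,-.9803]); s=np.array([.5121,-.2625])
print((state()["eef_pos"][:2]-s)@h)
E
```

```text
clock: 11.55
eef_pos: [0.4639, -0.027, 0.0445]
ee_rot: [0.0, 0.775, -0.632, -0.0]
wrist_force: [-1.2, 3.2, 0.3]
width: 0.0197
-0.2399999888012453
```

View pics/top4.png

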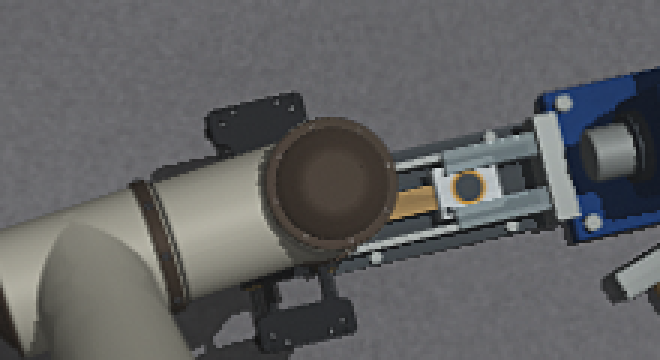

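View pics/sc4.png

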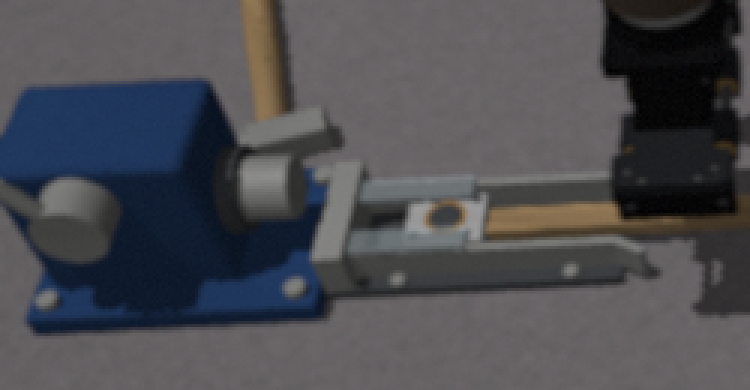

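The block is entering the guard (scene crop ~(447,215)) and is straight in the channel. About 35 mm remain.

```bash
python3 -m creep '[[1,[0.006,0,0],0],[1,[0.006,0,0],0],[1,[0.006,0,0],0],[1,[0.005,0,0],0],[1,[0.004,0,0],0],[1,[0.003,0,0],0],[1,[0,0,0],0]]'; python3 -m creep '[[1,[0.002,0,0],0],[1,[0.002,0,0],0]]';python3 -m creep '[[1,[0.002,0,0],0]]';  python3 - <<'E'
from plant import *
from h import *
h=np.array([.1977,-.9803]); s=np.array([.5121,-.2625])
print((state()["eef_pos"][:2]-s)@h)
E
```

```text
clock: 12.35
eef_pos: [0.4699, -0.0563, 0.0445]
ee_rot: [0.0, 0.775, -0.632, 0.0]
wrist_force: [-0.4, -0.2, -1.0]
width: 0.0196
clock: 12.55
eef_pos: [0.4707, -0.0597, 0.0446]
ee_rot: [-0.0, 0.775, -0.632, 0.0]
wrist_force: [-0.6, 0.7, -0.9]
width: 0.0194
clock: 12.65
eef_pos: [0.4712, -0.0617, 0.0446]
ee_rot: [-0.0, 0.775, -0.632, 0.0]
wrist_force: [-0.1, 4.0, 3.0]
width: 0.0199
-0.20497416240175215
```

```bash
for i in 1 2; do python3 -m creep '[[1,[0.001,0,0],0]]' | grep -E 'pos|wrist'; done
```

```text
eef_pos: [0.4715, -0.0617, 0.0447]
wrist_force: [-2.8, 12.5, 3.2]
eef_pos: [0.4717, -0.0618, 0.0449]
wrist_force: [-4.5, 18.6, 4.7]
```

```bash
python3 -m creep '[[1,[0.001,0,0],0],[1,[0,0,0],0]]'; python3 - <<'E'
from plant import *
from h import *
cv2.imwrite("pics/top5.png",grab_frame("top")[140:260,300:520].repeat(3,0).repeat(3,1)); cv2.imwrite("pics/sc5.png",grab_frame("scene")[190:320,0:250].repeat(3,0).repeat(3,1))
E
```

```text
clock: 13.05
eef_pos: [0.4718, -0.0618, 0.045]
ee_rot: [-0.002, 0.775, -0.632, -0.001]
wrist_force: [-5.3, 17.9, 5.0]
width: 0.0199
```

View pics/top5.png

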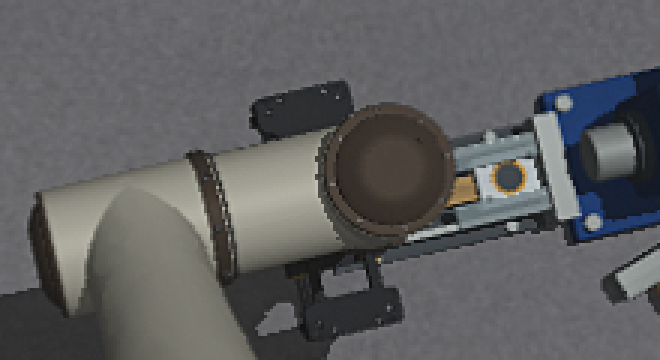

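View pics/sc5.png

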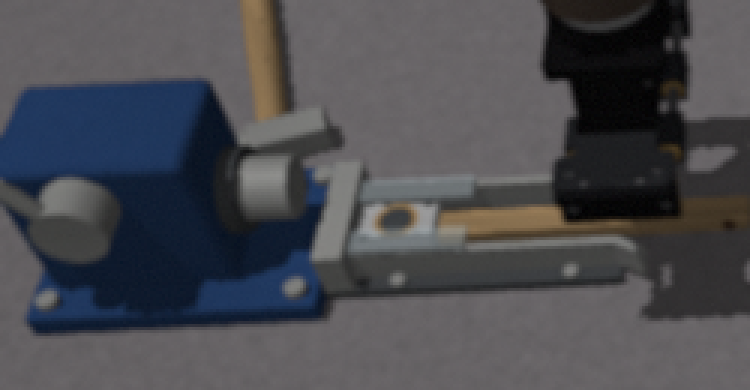

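```bash
python3 -m creep '[[1,[-0.002,0,0.001],0],[1,[0,0,0.0015],0],[1,[0,0,0],0]]' && python3 -m creep '[[-0.3,[0,0,0],0],[-0.3,[0,0,0],0],[-0.3,[0,0,0],0],[-0.3,[0,0,0],0],[-0.3,[0,0,0],0],[-0.3,[0,0,0],0],[-0.3,[0,0,0],0]]'
```

```text
clock: 13.45
eef_pos: [0.4722, -0.0613, 0.0427]
ee_rot: [-0.001, 0.775, -0.632, 0.0]
wrist_force: [-2.4, 10.8, 6.0]
width: 0.0197
clock: 14.15
eef_pos: [0.4713, -0.0628, 0.042]
ee_rot: [0.0, 0.775, -0.632, -0.0]
wrist_force: [-0.0, -0.1, 0.5]
width: 0.0556
```

Now I'll go straight up and then back away from the channel, so the view is clear.

```bash
python3 -m creep '[[-0.3,[0,0,-0.015],0],[-0.3,[0,0,-0.02],0],[-0.3,[0,0,-0.03],0],[-0.3,[0,0,-0.04],0],[-0.3,[0,0,-0.04],0],[-0.3,[-0.04,0,-0.02],0],[-0.3,[-0.045,0,0],0],[-0.3,[-0.045,0,0],0],[-0.3,[-0.045,0,0],0],[-0.3,[-0.03,0,0],0],[-0.3,[0,0,0],0]]'; python3 - <<'E'
from plant import *
from h import *
cv2.imwrite("pics/top6.png",grab_frame("top")[140:260,330:530].repeat(4,0).repeat(4,1)); cv2.imwrite("pics/sc6.png",grab_frame("scene")[190:320,0:260].repeat(3,0).repeat(3,1))
E
```

```text
clock: 15.25
eef_pos: [0.4295, 0.1409, 0.2072]
ee_rot: [-0.001, 0.777, -0.63, 0.0]
wrist_force: [0.6, 0.1, 0.1]
width: 0.0564
```

View pics/top6.png

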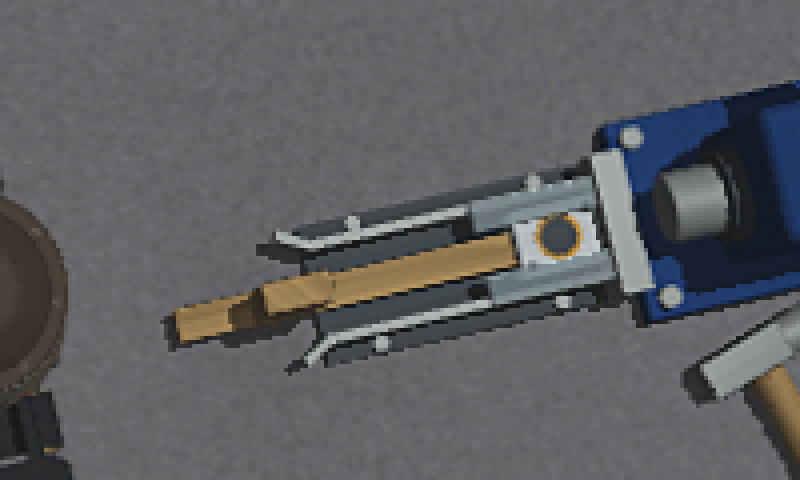

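View pics/sc6.png

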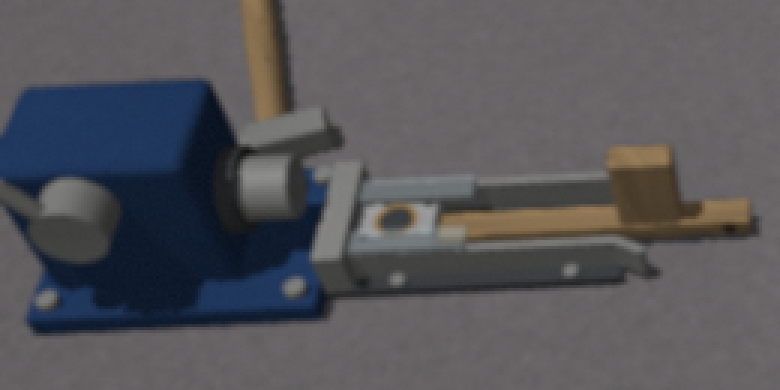

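```bash
python3 - <<'E'
from plant import *
from h import *
c=camera_model("top"); h=np.array([.1977,-.9803]); s=np.array([.5121,-.2625])
B=lambda L:[[x/4+330,y/4+140] for x,y in L]
P=unproj(c,B([(559,235),(514,245)]),.030)[:,:2]; Q=unproj(c,B([(512,250),(180,326)]),.022)[:,:2]
for n,p in zip(("bore","rear","tip","tail"),[*P,*Q]): print(n,p,(p-s)@h)
# guard/wall joint top edges of the stop plate near face
print([(p[:2]-s)@h for p in unproj(c,B([(593,178),(608,245)]),.05)], state()["wrist_force"])
E
```

```text
bore [ 0.50842235 -0.23732083] -0.02541021113795218
rear [ 0.50270174 -0.20831227] -0.054978264338440754
tip [ 0.50044335 -0.20884377] -0.054903726240283626
tail [0.45724544 0.00340929] -0.2715156197386501
[np.float64(-0.001414759210717006), np.float64(-0.002305303223184625)] [ 0.28425433 -0.38658015  0.36510236]
```

```bash
python3 -c "
from plant import *
print(job_done(), state()['clock'])"
```

```text
the job is handed in; nothing more can be done
the job is handed in; nothing more can be done
```

I picked up the wooden push stick by its grip and lowered it into the channel mouth. With it I pushed the bearing block under the guard to the stop, then let go, lifted the gripper clear and handed the job in. The clock was at about 15 s, against the 38 s limit.

**Block is home:** The push stalled with the force rising to about 18 N, at the depth expected for the block touching the stop. In the last top picture the block's rear edge measured x = −55.0 mm, where −55 is home. The bore mark read −25.4 mm instead of −27.5 mm. That 2 mm difference is about the calibration error, so I took it as agreeing.

**Stick and gripper:** The stick rests in the channel with its tip touching the block. The gripper stands clear and the wrist force reads about zero. The fingers never touched the block.

**A correction on the way:** My first grasp orientation would have taken the last joint past its range. I turned the gripper half a turn before gripping.

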